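# Stand a circuit module on edge for the code reader

### The arm

A 6-joint arm with a two-finger parallel gripper is mounted at the origin on the work surface. World frame = base frame: x ahead of the robot, y to its left, z up, the work surface at z = 0. Lengths are in mm, angles in rad, forces in N, time in s.
With the tool pointing down it reaches from about 300 to 775 mm from the base axis. Payload 14.6 kg.
Tool frame: the origin (TCP) lies at the very end of the fingers, on their centre line; the grasp point (between the pads) lies 19 mm behind it; z points along the fingers, y is the line along which they close (so a half turn about z gives the same grasp; the last joint's range is limited). The gripper opens to 94 mm and grips with 3 to 60 N. Pads are 16 mm wide; open, the fingers measure 119 mm over their backs; the gripper's body (75 mm by 177 mm) begins 78 mm behind the grasp point.
Start: joints at [1.279, 0.3, 1.521, -0, 1.321, -0.067], TCP at [122.599, 536.152, 205.446] pointing down, gripper open.
Joint ranges: [-3.03, 3.03], [-0.79, 2.21], [0.23, 2.52], [-1.04, 4.18], [0, 3.07], [-2.55, 2.55]. Speed limits (rad/s): [2.22, 2.22, 2.57, 3.14, 3.14, 3.14].

### API

Orientations are given as [roll, pitch, yaw] about the fixed x, y, z axes, in that order (R = Rz(yaw) Ry(pitch) Rx(roll)).
In Python, from cell import manip gives the robot as it stands.
- The arm moves only by the tool servo_tool, never from a script. Its argument "rows" is a list of rows, each a list of 7 numbers: the turn, a rotation vector about the world's x, y, z in degrees, then the shift along the world's x, y, z in mm, then the closure, from 0 (fully open) to 1 (shut). In form: [[rx, ry, rz, dx, dy, dz, fingers], ...]. A call has 1 to 20 rows; each row shifts and turns the commanded pose from where the row before left it; what a row does not reach is not made up. A row lasts 1/8 s, in which the tool goes at most 62.5 mm and 10.7 degrees, less where a joint would pass 70% of its speed; a pose out of reach is approached as far as the arm can. A call with a gripper value outside its range is refused whole. The fingers move at their own pace and stop on an object; "grip_force" is the grip in N (left out, the last holds). Time passes only in rows, so rows that do not move let the fingers close. It gives the time, the measured TCP pose, the force, the opening and the grip force at its end, in the units of the state.
- manip.read_state(): the state, without advancing time (a new reading comes with each control period).
- manip.camera(name): name is "scene" or "side" or "wrist"; returns the picture (420x560x3 uint8, red, green, blue); there is no depth.
- manip.camera_info(name): a dict with "fx", "fy", "cx", "cy" (pixels), "D" ([k1, k2, p1, p2, k3] as OpenCV has them; the pictures are not rectified), "position" and "rotation" of the camera in the world; the wrist camera has in their place "T_tool_cam" (4x4, takes a point from camera to tool coordinates, whose origin is the TCP and whose axes are the flange's). Camera axes: x right, y down, z forward; pixel columns grow to the right and rows downward; lengths in mm; the calibration is good to about 2 mm. A picture is of the moment at which its call begins: read the wrist's pose just before it. camera_info takes no time and is no camera call.
- manip.sign_off(): hands the job in; it is judged then, once.
The state is a dict: "clock": time; "joints": joint angles; "qd": joint speeds; "effort": joint torques, N m; "eef_pos": TCP position; "eef_rot": TCP orientation; "wrist_force": force on the tool from outside, world axes, zero at the start; "moment": the same for the moment, N m; "finger_gap": finger opening in mm; "finger_force": force on a finger pad.
Only numpy, scipy, OpenCV 4.12 (cv2) and the standard library are available. Lean on these libraries where they do the work, as an engineer would, in place of code of your own. Each camera call takes 0.05 s, during which the arm holds its last target. There are 200 camera calls.

### The job

Take the green circuit module from the sloped rest and stand it upright on its short edge in the middle of the yellow outline on the reading station, label end up and the label squarely facing the code reader. Let go of it, then press the red trigger button fully down and release it, with the module still standing. Leave the bottle and the jar where they are.

Things in the scene. Friction and masses are not known exactly. Their poses are not given: they have to be found in the camera images.
- module: Rigid block, green circuit board on aluminium, 100 (z) x 60 (y) x 16 (x) mm, 0.24 kg. Origin at its centre; z along its length to the label end, x out of the green face, which bears a white 24 mm square code label centred at z = +26 mm. Starts face up on the rest, label end high, z axis 55 degrees from vertical (35 from flat). Standing, its origin is 50 mm above its support.
- label_ahead (a point): An imaginary point on the module, 100 mm straight out in front of the centre of its code label (module frame 100, 0, 26 mm).
- rest: Fixed rest: blue base 110 x 80 x 8 mm (x, y, z), black rib 30 mm wide sloping up 35 degrees towards its -x, with a lip 8 mm proud at the module's lower short edge. The module's long sides overhang the rib by 11 to 19 mm and are free to grip. Origin at table height under the middle; module centre 66 mm above it.
- station: Fixed: white plate 6 mm thick, x -60 to 170, y -55 to 55 mm, with a flat yellow outline 44 x 83 mm (x, y) about its origin, which lies at table height (standing surface at z = 6 mm). Grey code reader at x 118 to 162, 52 mm wide, top at 88 mm, looks along -x. A module stood correctly has its x axis along the station's +x and its z axis up.
- trigger_top (a point): Centre of the top face of the red push button (32 mm across) in its black housing, standing on the table. The top face is 22 mm above the table when not pressed. Press straight down.
- trigger (a joint): Travel of the button: 0 m when up, 0.006 m fully down; spring, about 5 N fully down; comes back up by itself.
- bottle: Loose amber bottle, 36 mm across, 85 mm tall, origin at the centre of its foot; stands beside the station. Leave alone.
- jar: Loose white jar with a blue cap, 44 mm across, 45 mm tall, origin at the centre of its foot; stands beside the rest. Leave alone.
Mind the look-alikes: they are no part of the job. Of the things that look like the module, the largest one is meant.

How it is judged (in metres and radians):
On the way, in this order (a step that is already met when the one before it is completed fails the run):
1. the module stands upright in the outline, label up and facing the reader, and the robot has let go of it (angle between module's own z axis and vertical below 0.07 rad and x of module in the frame of station between -0.015 and 0.015 m and y of module in the frame of station between -0.015 and 0.015 m and z of module in the frame of station between 0.052 and 0.06 m and angle between the x axis of module and the x axis of station, either way round below 0.175 rad and x of label_ahead in the frame of station above 0.05 m and z of label_ahead in the frame of station above 0.06 m and contact force between each of the arm, the fingers and module below 0.1 N and linear speed of module below 0.02 m/s), for 0.3 s.
2. the trigger button is pressed fully down while the module stands there (angle between module's own z axis and vertical below 0.07 rad and x of module in the frame of station between -0.015 and 0.015 m and y of module in the frame of station between -0.015 and 0.015 m and z of module in the frame of station between 0.052 and 0.06 m and angle between the x axis of module and the x axis of station, either way round below 0.175 rad and x of label_ahead in the frame of station above 0.05 m and z of label_ahead in the frame of station above 0.06 m and value of joint trigger above 0.0045 m), for 0.1 s.
At the end, for the whole second after the job is handed in: Module at rest on its short edge on the station, within 4 degrees of vertical, label end up, centred in the outline within 15 mm each way, label facing the reader within 10 degrees; button pressed at least 4.5 mm while it stood so, and up again (angle between module's own z axis and vertical below 0.07 rad and x of module in the frame of station between -0.015 and 0.015 m and y of module in the frame of station between -0.015 and 0.015 m and z of module in the frame of station between 0.052 and 0.06 m and angle between the x axis of module and the x axis of station, either way round below 0.175 rad and x of label_ahead in the frame of station above 0.05 m and z of label_ahead in the frame of station above 0.06 m and linear speed of module below 0.02 m/s and value of joint trigger below 0.002 m); the robot touches nothing.
It fails at once if the bottle was moved more than 20 mm or tipped (distance of bottle from where it was at the start of the episode above 0.02 m or angle between bottle's own z axis and vertical above 0.4 rad).
It fails at once if the jar was moved more than 20 mm or tipped (distance of jar from where it was at the start of the episode above 0.02 m or angle between jar's own z axis and vertical above 0.4 rad).
It also fails if it takes over 58 s, if anything falls off the work surface, if the arm or the gripper's body presses on something with over 40 N, if the wrist force passes 120 N, or if a joint passes its speed limit or range.

## Working session

There is one attempt and no reset: what is moved stays moved. The work goes in short steps, Python scripts to look and compute and a tool call to move; the robot and the scene stay as the last step left them, time stands still between calls to the robot, and variables do not carry over. Pictures are saved under pics/ and viewed, at most 10 in all, crops included, and the job is handed in when it is done.

Besides the shell and the picture viewer there is one more tool, called as a command line: name --pt "numbers of a row" for each row, then --argument value for the rest. servo_tool: Moves the arm, as the interface text tells. Its arguments: {"type":"object","properties":{"rows":{"type":"array","items":{"type":"array","items":{"type":"number"}}},"grip_force":{"type":"number"}},"required":["rows"]}

```bash
mkdir -p pics; python3 - <<'E'
from cell import manip
import cv2,numpy as np
s=manip.read_state();print({k:np.round(v,3).tolist() for k,v in s.items()})
for n in ["scene","side","wrist"]:
    cv2.imwrite(f"pics/{n}0.png",cv2.cvtColor(manip.camera(n),cv2.COLOR_RGB2BGR))
    i=manip.camera_info(n);print(n,{k:np.round(v,4).tolist() for k,v in i.items()})
E
```

```text
{'clock': 0.0, 'joints': [1.279, 0.3, 1.522, -0.0, 1.321, -0.067], 'qd': [-0.002, -0.0, 0.001, 0.002, 0.001, -0.003], 'effort': [0.001, -53.181, -35.273, 0.071, 0.024, -0.0], 'eef_pos': [122.525, 535.907, 204.87], 'eef_rot': [-3.14, -0.0, 2.917], 'wrist_force': [-0.468, 0.38, 0.27], 'moment': [-0.018, 0.008, 0.008], 'finger_force': 0.0, 'finger_gap': 93.847}
scene {'fx': 481.3831, 'fy': 481.3831, 'cx': 282.4251, 'cy': 209.2581, 'D': [-0.1739, 0.0, 0.0, 0.0, 0.0], 'position': [1111.7104, 546.1741, 894.6885], 'rotation': [-2.3671, 0.0176, 2.3435]}
side {'fx': 414.511, 'fy': 414.511, 'cx': 283.5005, 'cy': 208.992, 'D': [-0.0783, 0.0, 0.0, 0.0, 0.0], 'position': [224.892, 782.1008, 590.6014], 'rotation': [-2.0933, -0.0111, -2.6996]}
wrist {'fx': 312.1146, 'fy': 312.1146, 'cx': 277.5567, 'cy': 206.2119, 'D': [0.0072, 0.0, 0.0, 0.0, 0.0], 'T_tool_cam': [[0.0007, -0.9666, -0.2564, 73.4453], [1.0, 0.0006, 0.0006, 1.1571], [-0.0004, -0.2564, 0.9666, -179.5779], [0.0, 0.0, 0.0, 1.0]]}
```

View pics/scene0.png

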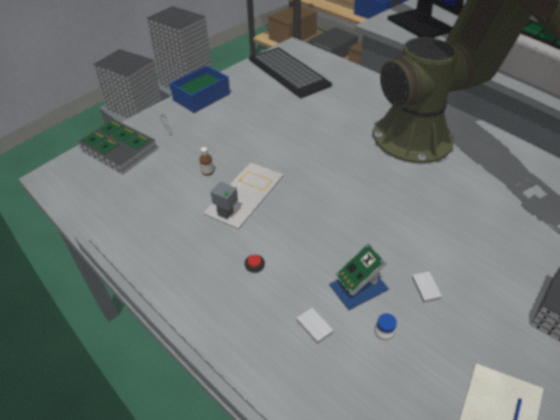

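View pics/side0.png

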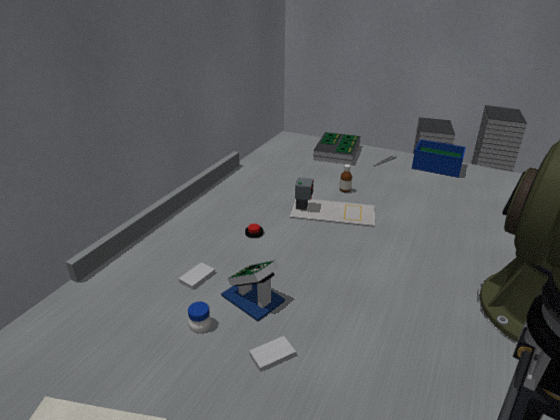

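The scene view shows the module on its rest at about (360,270), the button at (255,262), the station at (245,195), the bottle at (206,162) and the jar at (386,325). The side view shows the same layout. I'll enlarge crops of these next.

```bash
python3 - <<'E'
import cv2,numpy as np
def crop(f,x0,y0,w,h,s):
    im=cv2.imread(f"pics/{f}.png")[y0:y0+h,x0:x0+w]
    im=cv2.resize(im,None,fx=s,fy=s,interpolation=cv2.INTER_CUBIC)
    for k in range(0,w,10):
        cv2.line(im,(k*s,0),(k*s,6 if (x0+k)%50 else 14),(0,0,255),1)
        if (x0+k)%20==0: cv2.putText(im,str(x0+k),(k*s+1,24),0,.35,(0,0,255),1)
    for k in range(0,h,10):
        cv2.line(im,(0,k*s),(6,k*s),(0,0,255),1)
        if (y0+k)%20==0: cv2.putText(im,str(y0+k),(8,k*s+4),0,.35,(0,0,255),1)
    return im
a=crop("scene0",320,235,80,75,5);b=crop("scene0",200,160,90,75,4)
c=crop("side0",210,250,80,75,4);d=crop("side0",285,170,100,60,4)
H=np.zeros((600,800,3),np.uint8)
H[0:375,0:400]=a;H[0:300,420:780]=b
H[300:540,400:800]=d
H[376:600,0:320]=c[20:244]
cv2.imwrite("pics/crops.png",H)
E
```

```text
(no output)
```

View pics/crops.png

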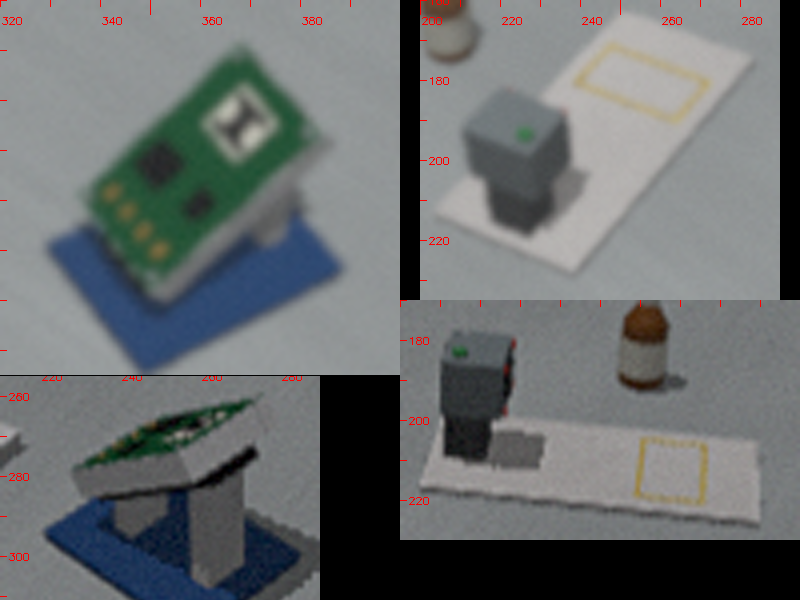

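```bash
cat > h.py <<'E'
from cell import manip
import cv2,numpy as np
from scipy.spatial.transform import Rotation as R
from scipy.optimize import least_squares
def cam(n,T=None):
    i=manip.camera_info(n);K=np.array([[i['fx'],0,i['cx']],[0,i['fy'],i['cy']],[0,0,1]])
    if n=="wrist": M=T@i['T_tool_cam'];Rm,p=M[:3,:3],M[:3,3]
    else: Rm=R.from_euler('xyz',i['rotation']).as_matrix();p=np.array(i['position'])
    return K,np.array(i['D']),Rm,p
def toolT(s=None):
    s=s or manip.read_state();T=np.eye(4);T[:3,:3]=R.from_euler('xyz',s['eef_rot']).as_matrix();T[:3,3]=s['eef_pos'];return T
def proj(P,c):
    K,D,Rm,p=c;P=np.atleast_2d(P).astype(float)
    rv=cv2.Rodrigues(Rm.T)[0];return cv2.projectPoints(P,rv,-Rm.T@p,K,D)[0][:,0]
def ray(uv,z,c):
    K,D,Rm,p=c;n=cv2.undistortPoints(np.array([[uv]],float),K,D)[0,0];d=Rm@[n[0],n[1],1];return p+d*(z-p[2])/d[2]
def fit(obs,x0,M=np.eye(3),z=0):
    "obs: list of (cam, local point, pixel); x0=x,y,yaw"
    def pts(x,l): return R.from_euler('z',x[2]).as_matrix()@(M@np.array(l,float))+[x[0],x[1],z]
    f=lambda x:np.concatenate([proj(pts(x,l),c)[0]-px for c,l,px in obs])
    r=least_squares(f,x0,loss='soft_l1',x_scale=[10,10,.1]);return r.x,r.fun.reshape(-1,2)
s_=np.sin(np.radians(35));c_=np.cos(np.radians(35))
MR=np.array([[s_,0,-c_],[0,1,0],[c_,0,s_]])
E
python3 - <<'E'
from h import *
np.set_printoptions(precision=2,suppress=True)
S,D=cam("scene"),cam("side")
for n,c in(("scene",S),("side",D)): print(n,c[2][:,2])
print("button",ray((255,261),22,S),ray((254.5,229),22,D))
print("base", ray((420,135),0,S))
print("jar top",ray((386.5,323),45,S),ray((199,309),45,D))
print("mod c",[ray(p,66,S) for p in((368,259.4),(360.5,268))])
print("stn outl",ray((256,180.3),6,S),ray((353,212.5),6,D))
pl=lambda x,y:(x,y,6)
best=None
for y0 in np.arange(-3,3.1,.75):
  c0=ray((256,180.3),6,S)
  o=[(S,pl(-60,-55),(250.75,162.5)),(S,pl(-60,55),(283.25,175.5)),(S,pl(170,55),(238.5,228)),(S,pl(170,-55),(204,212.5)),
   (S,pl(-22,-41.5),(248.75,170.5)),(S,pl(-22,41.5),(272,180.5)),(S,pl(22,41.5),(264.5,190)),(S,pl(22,-41.5),(239.5,180.5)),
   (D,pl(-60,-55),(373.75,205)),(D,pl(-60,55),(375,225)),(D,pl(170,55),(290.5,216.75)),
   (D,pl(22,-41.5),(345.5,204.25)),(D,pl(-22,-41.5),(361.5,205.75)),(D,pl(-22,41.5),(361,220.75)),(D,pl(22,41.5),(344,219.25))]
  x,f=fit(o,[c0[0],c0[1],y0])
  if best is None or abs(f).sum()<abs(best[1]).sum(): best=x,f
print("station",best[0],best[1].tolist())
best=None
for y0 in np.arange(-3,3.1,.75):
  c0=ray((361,268),66,S)
  o=[(S,(8,0,26),(368,259.4))]+[(S,(8,a,b),p) for a,b,p in((-30,50,(368,244)),(30,50,(384.4,261)),(30,-50,(351,292.6)),(-30,-50,(337.6,274)))]
  x,f=fit(o,[c0[0],c0[1],y0],MR,66)
  if best is None or abs(f).sum()<abs(best[1]).sum(): best=x,f
print("module",best[0],best[1].tolist())
b=np.array([[8,a,b] for a in(-30,30) for b in(-50,50)]);print("side pred",proj((R.from_euler('z',best[0][2]).as_matrix()@MR@b.T).T+[*best[0][:2],66],D))
E
```

```text
scene [-0.49 -0.5  -0.71]
side [ 0.37 -0.79 -0.5 ]
button [673.64   9.41  22.  ] [663.9   11.49  22.  ]
base [-28.58   9.59  -0.  ]
jar top [613.04 333.94  45.  ] [605.99 330.76  45.  ]
mod c [array([522.63, 213.57,  66.  ]), array([552.62, 216.13,  66.  ])]
stn outl [ 469.92 -202.93    6.  ] [ 470.43 -207.11    6.  ]
station [ 470.12 -204.2     0.26] [[-0.5052610350706743, -0.7942824737608305], [0.4366659816523679, -1.8902581933441525], [0.4058140987778529, -0.5702078615776713], [-0.6655233583450695, -0.07083782174706243], [-1.590220581939235, 0.3364391351232996], [0.6690819520549098, -0.3486331355069865], [-0.011990972574267289, -0.16529101244950084], [-0.8371024322391918, -0.3899479340535663], [0.5461036876187109, 0.6049897099815666], [-0.3471835923845674, 0.5126220589027923], [-0.9168387971959078, 0.037619190809891734], [0.1551372057011804, 0.8367346526308381], [-0.5053650072815117, 0.8286766288119054], [-0.5811649552774725, 0.6975397802491159], [0.11517103047629007, 0.5400816374790054]]
module [553.32 218.12   6.  ] [[0.381335860264187, -0.03361678810904323], [0.1312526866934718, -1.5894732203766466], [0.736367095631465, 0.10594896744686366], [-0.1763628617862878, 0.8567978740765625], [-2.4937072932578985, -0.034076243724882715]]
side pred [[247.82 266.37]
 [276.35 260.43]
 [226.79 279.77]
 [254.62 274.91]]
```

servo_tool --pt "0 0 0 40 -35 5 0" --pt "0 0 0 40 -35 5 0" --pt "0 0 0 40 -35 5 0" --pt "0 0 0 40 -35 0 0" --pt "0 0 0 40 -35 0 0" --pt "0 0 0 40 -35 0 0" --pt "0 0 0 40 -35 0 0" --pt "0 0 0 40 -35 0 0" --pt "0 0 0 40 -35 0 0" --pt "0 0 0 30 -20 0 0" --pt "0 0 0 0 0 0 0" --pt "0 0 0 0 0 0 0"

```text
clock: 1.65
eef_pos: [512.1, 201.4, 220.2]
eef_rot: [-3.141, -0.001, 2.917]
wrist_force: [-0.3, 0.1, 0.7]
finger_gap: 93.8
finger_force: 0.0
```

```bash
python3 - <<'E'
from h import *
np.save("T1.npy",toolT());print(manip.read_state()['joints'])
cv2.imwrite("pics/w1.png",cv2.cvtColor(manip.camera("wrist"),cv2.COLOR_RGB2BGR))
E
```

```text
[ 3.08087579e-01  2.89880284e-01  1.49929996e+00  1.99577475e-04
  1.35306880e+00 -1.03795943e+00]
```

servo_tool --pt "0 0 0 0 -40 0 0" --pt "0 0 0 0 -40 0 0" --pt "0 0 0 0 -40 0 0" --pt "0 0 0 0 -40 0 0" --pt "0 0 0 0 -40 0 0" --pt "0 0 0 0 -40 0 0" --pt "0 0 0 0 -40 0 0" --pt "0 0 0 0 -20 0 0" --pt "0 0 0 0 0 0 0" --pt "0 0 0 0 0 0 0"

```text
clock: 2.95
eef_pos: [512.7, -97.6, 220.5]
eef_rot: [3.141, -0.0, 2.918]
wrist_force: [0.6, 0.4, -0.1]
finger_gap: 93.9
finger_force: 0.0
```

```bash
python3 - <<'E'
from h import *
np.save("T2.npy",toolT());print(manip.read_state()['joints'])
cv2.imwrite("pics/w2.png",cv2.cvtColor(manip.camera("wrist"),cv2.COLOR_RGB2BGR))
a=cv2.imread("pics/w1.png");b=cv2.imread("pics/w2.png")
E
```

```text
[-2.58496639e-01  2.25326706e-01  1.57952062e+00  2.20336360e-04
  1.33679389e+00 -1.60558765e+00]
```

View pics/w1.png

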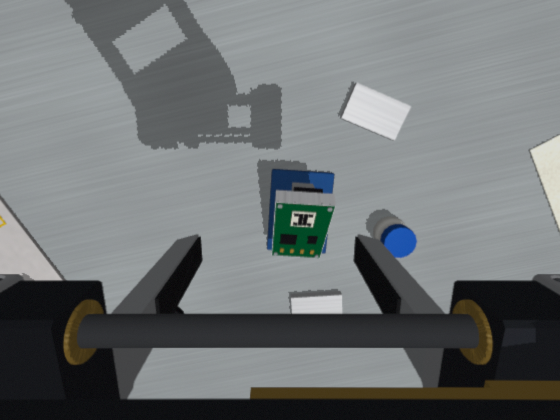

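View pics/w2.png

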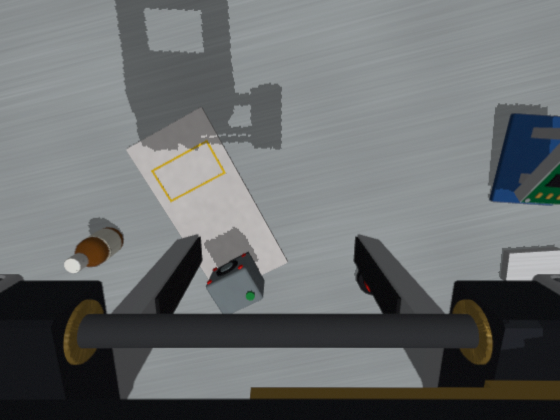

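The first wrist view shows the module centred near (302,230), with the jar at (397,240). The second shows the outline near (188,171), the bottle at (95,250), and the button half hidden behind the finger at (366,282).

```bash
python3 - <<'E'
import cv2,numpy as np
def crop(f,x0,y0,w,h,s):
    im=cv2.imread(f"pics/{f}.png")[y0:y0+h,x0:x0+w]
    im=cv2.resize(im,None,fx=s,fy=s,interpolation=cv2.INTER_CUBIC)
    for k in range(0,w,10):
        cv2.line(im,(k*s,0),(k*s,8),(0,0,255),1)
        if (x0+k)%20==0: cv2.putText(im,str(x0+k),(k*s+1,20),0,.35,(0,0,255),1)
    for k in range(0,h,10):
        cv2.line(im,(0,k*s),(8,k*s),(0,0,255),1)
        if (y0+k)%20==0: cv2.putText(im,str(y0+k),(10,k*s+4),0,.35,(0,0,255),1)
    return im
a=crop("w1",260,160,80,110,5);b=crop("w2",120,100,130,110,3)
H=np.zeros((600,800,3),np.uint8);H[:550,:400]=a;H[:330,405:795]=b
H[340:600,405:795]=crop("w2",270,190,130,110,3)[70:330]
cv2.imwrite("pics/crops2.png",H)
E
```

```text
(no output)
```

View pics/crops2.png

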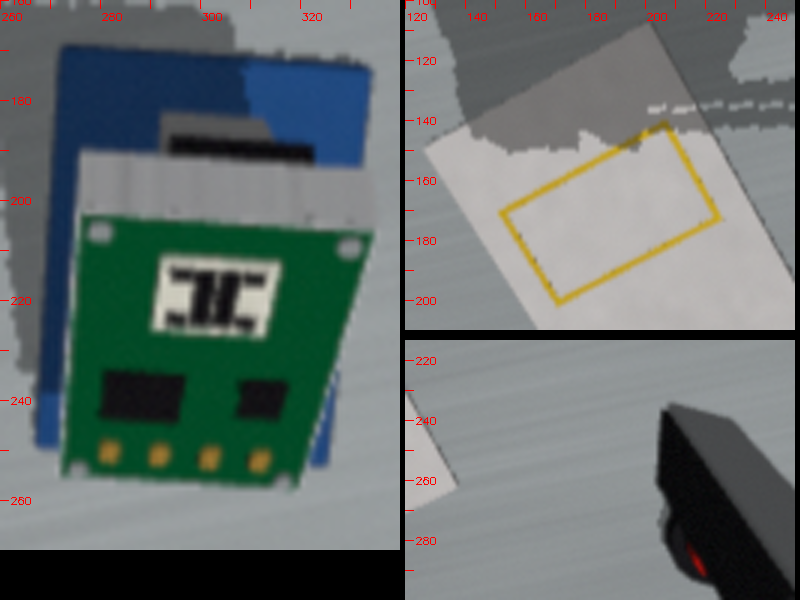

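```bash
python3 - <<'E'
from h import *
np.set_printoptions(precision=3,suppress=True)
W1,W2=cam("wrist",np.load("T1.npy")),cam("wrist",np.load("T2.npy"))
o=[(W1,(8,0,26),(303.2,219.2))]+[(W1,(8,a,b),p) for a,b,p in((-30,50,(276,202.8)),(30,50,(334.6,206.6)),(30,-50,(319.4,257.6)),(-30,-50,(272.4,255)))]
m,f=fit(o,[553,218,-.28],MR,66);print("module",m,f.round(1).tolist())
o=[(W2,(a,b,6),p) for a,b,p in((-22,41.5,(206.7,141.7)),(22,41.5,(225.7,173)),(22,-41.5,(171.7,201)),(-22,-41.5,(152.3,171)),(-60,55,(201.3,107.3)),(-60,-55,(126.7,149.7)),(170,55,(287.7,262.3)))]
s,f=fit(o,[470,-204,.26]);print("station",s,f.round(1).tolist())
print("bottle foot",ray((110,237),0,W2),"jar top",ray((398,240),45,W1))
# wrist joint check
def plan(name,c,yaw,tilt,gz,j23,depth=0):
    Rt=R.from_euler('z',yaw).as_matrix()@R.from_euler('y',tilt,degrees=True).as_matrix()@np.diag([-1,1,-1.])
    zm=np.array(gz); p=np.array(c)+zm+19*Rt[:,2]
    j1=np.arctan2(*(p-150*Rt[:,2])[1::-1])
    for j in j23:
        W=(R.from_euler('y',-j)*R.from_euler('z',-j1)*R.from_matrix(Rt))
        e=W.as_euler('ZYZ');print(name,'TCP',p,'j1',j1.round(2),'j456',e[0].round(2),e[1].round(2),(e[2]-np.pi/2).round(2),'tool rpy',R.from_matrix(Rt).as_euler('xyz'))
for pk in(-30,-40,-50):
  Rm=R.from_euler('z',m[2]).as_matrix()@MR
  plan(f"pick{pk}",[*m[:2],66],m[2],pk,Rm@[0,0,12],(1.6,2.1))
  plan(f"place{pk+55}",[*s[:2],56],s[2],pk+55,[0,0,12],(1.6,2.1))
E
```

```text
module [557.094 218.669  -0.288] [[-0.3, -0.0], [-0.6, -0.4], [1.3, -0.4], [0.7, 0.8], [-0.8, 0.5]]
station [ 474.645 -202.862    0.256] [[1.5, -0.8], [0.3, -0.6], [-1.2, 0.6], [-0.5, 0.7], [0.4, -0.3], [-1.0, -0.0], [0.6, 0.7]]
bottle foot [ 536.628 -334.983    0.   ] jar top [606.017 330.762  45.   ]
pick-30 TCP [556.778 218.763  56.428] j1 0.46 j456 -0.38 1.17 -0.74 tool rpy [3.142 0.524 2.854]
pick-30 TCP [556.778 218.763  56.428] j1 0.46 j456 -0.54 0.72 -0.47 tool rpy [3.142 0.524 2.854]
place25 TCP [ 466.877 -204.896   50.78 ] j1 -0.34 j456 -0.25 1.9 -2.21 tool rpy [ 3.142 -0.436 -2.886]
place25 TCP [ 466.877 -204.896   50.78 ] j1 -0.34 j456 -0.24 1.41 -2.09 tool rpy [ 3.142 -0.436 -2.886]
pick-40 TCP [559.379 217.993  58.328] j1 0.48 j456 -0.54 1.07 -0.65 tool rpy [3.142 0.698 2.854]
pick-40 TCP [559.379 217.993  58.328] j1 0.48 j456 -0.81 0.67 -0.24 tool rpy [3.142 0.698 2.854]
place15 TCP [ 469.888 -204.108   49.647] j1 -0.37 j456 -0.15 1.75 -2.2 tool rpy [ 3.142 -0.262 -2.886]
place15 TCP [ 469.888 -204.108   49.647] j1 -0.37 j456 -0.16 1.26 -2.13 tool rpy [ 3.142 -0.262 -2.886]
pick-50 TCP [561.625 217.328  60.67 ] j1 0.51 j456 -0.72 0.98 -0.54 tool rpy [-3.142  0.873  2.854]
pick-50 TCP [561.625 217.328  60.67 ] j1 0.51 j456 -1.09 0.66 -0.0 tool rpy [-3.142  0.873  2.854]
place5 TCP [ 473.043 -203.282   49.072] j1 -0.39 j456 -0.05 1.61 -2.22 tool rpy [ 3.142 -0.087 -2.886]
place5 TCP [ 473.043 -203.282   49.072] j1 -0.39 j456 -0.06 1.11 -2.19 tool rpy [ 3.142 -0.087 -2.886]
```

servo_tool --pt "0 0 -3.65 0 37 0 0" --pt "-2.13 -7.2 0 0 37 0 0" --pt "-2.13 -7.2 0 0 37 0 0" --pt "-2.13 -7.2 0 0 37 0 0" --pt "-2.13 -7.2 0 0 37 0 0" --pt "0 0 0 0 37 0 0" --pt "0 0 0 0 37 0 0" --pt "0 0 0 0 37 0 0" --pt "0 0 0 -1 12 -26 0" --pt "0 0 0 -1 12 -26 0" --pt "0 0 0 -1 11 -26 0" --pt "0 0 0 0 0 0 0" --pt "0 0 0 0 0 0 0" --pt "0 0 0 0 0 0 0"

```text
clock: 4.75
eef_pos: [510.0, 232.2, 143.8]
eef_rot: [3.139, 0.525, 2.852]
wrist_force: [-0.3, -0.8, 0.7]
finger_gap: 94.0
finger_force: 0.0
```

```bash
python3 - <<'E'
from h import *
np.set_printoptions(precision=3,suppress=True)
T=toolT();print(T);np.save("T3.npy",T);s=manip.read_state();print(s['joints'],s['eef_rot'])
im=cv2.cvtColor(manip.camera("wrist"),cv2.COLOR_RGB2BGR)
m=[557.1,218.7,-.288];Rm=R.from_euler('z',m[2]).as_matrix()@MR
P=(Rm@np.array([[8,a,b] for a,b in((-30,50),(30,50),(30,-50),(-30,-50))],float).T).T+[m[0],m[1],66]
q=proj(P,cam("wrist",T));print(q)
x0,y0=int(q[:,0].mean())-60,int(q[:,1].mean())-55
for p in q: cv2.circle(im,tuple(np.round(p).astype(int)),1,(255,0,255),-1)
c=cv2.resize(im,(800,600),interpolation=cv2.INTER_CUBIC);cv2.imwrite("pics/w3.png",c)
E
```

```text
[[ -0.829   0.285   0.481 509.976]
 [  0.247   0.959  -0.141 232.2  ]
 [ -0.502   0.002  -0.865 143.764]
 [  0.      0.      0.      1.   ]]
[ 0.54   0.228  1.86  -0.563  0.763 -0.386] [3.139 0.525 2.852]
[[235.599 211.725]
 [316.71  211.603]
 [304.875 226.508]
 [248.014 226.599]]
```

View pics/w3.png

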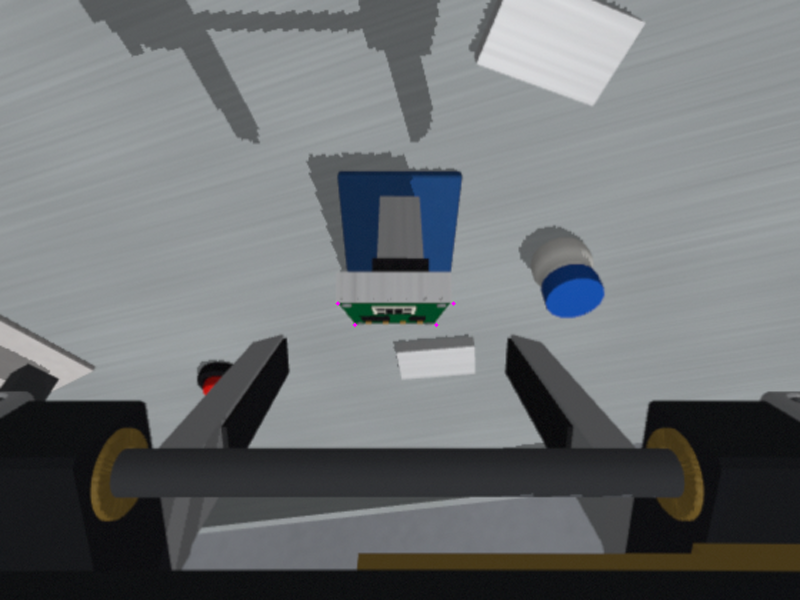

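The module corners predicted from the fit land on the actual ones, (340,303) to (437,325) in the enlarged view, and the open fingers straddle the module evenly. I'll move in and grip.

servo_tool --pt "0 0 0 9.4 -2.7 -17.5 0" --pt "0 0 0 9.4 -2.7 -17.5 0" --pt "0 0 0 9.4 -2.7 -17.5 0" --pt "0 0 0 9.4 -2.7 -17.5 0" --pt "0 0 0 9.4 -2.7 -17.5 0" --pt "0 0 0 0 0 0 0" --pt "0 0 0 0 0 0 0" --pt "0 0 0 0 0 0 0.5" --pt "0 0 0 0 0 0 0.5" --pt "0 0 0 0 0 0 0.5" --pt "0 0 0 0 0 0 0.5" --pt "0 0 0 0 0 0 0.5" --pt "0 0 0 0 0 0 0.5" --grip_force 30

```text
clock: 6.42
eef_pos: [556.5, 218.4, 55.1]
eef_rot: [-3.141, 0.524, 2.853]
wrist_force: [-4.7, -3.6, 5.6]
finger_gap: 59.9
finger_force: 30.0
```

servo_tool --pt "0 0 0 0 0 15 0.5" --pt "0 0 0 0 0 30 0.5" --pt "0 0 0 0 0 40 0.5" --pt "0 0 0 0 0 45 0.5" --pt "1.95 6.59 0 -5.6 -26.5 0 0.5" --pt "1.95 6.59 0 -5.6 -26.5 0 0.5" --pt "1.95 6.59 0 -5.6 -26.5 0 0.5" --pt "1.95 6.59 0 -5.6 -26.5 0 0.5" --pt "1.95 6.59 0 -5.6 -26.5 0 0.5" --pt "1.95 6.59 0 -5.6 -26.5 0 0.5" --pt "1.95 6.59 0 -5.6 -26.5 0 0.5" --pt "1.95 6.59 0 -5.6 -26.5 0 0.5" --pt "0 0 3.9 -5.6 -26.5 0 0.5" --pt "0 0 3.9 -5.6 -26.5 0 0.5" --pt "0 0 3.9 -5.6 -26.5 0 0.5" --pt "0 0 3.9 -5.6 -26.5 0 0.5" --pt "0 0 3.9 -5.6 -26.5 0 0.5" --pt "0 0 3.9 -5.6 -26.5 0 0.5" --pt "0 0 3.9 -5.6 -26.5 0 0.5" --pt "0 0 3.9 -5.6 -26.5 0 0.5"

```text
clock: 8.93
eef_pos: [467.1, -205.9, 185.6]
eef_rot: [3.141, -0.434, -2.882]
wrist_force: [-0.2, 0.3, -2.3]
finger_gap: 59.8
finger_force: 30.0
```

servo_tool --pt "0 0 0 0 0 0 0.5" --pt "0 0 0 0 0 0 0.5" --pt "0 0 0 0 0 0 0.5"

```text
clock: 9.3
eef_pos: [467.3, -204.7, 185.1]
eef_rot: [-3.142, -0.435, -2.885]
wrist_force: [-0.4, -0.4, -2.4]
finger_gap: 60.1
finger_force: 30.0
```

```bash
python3 - <<'E'
from h import *
s=manip.read_state();print(np.round(s['joints'],3),s['eef_pos'],s['eef_rot'],s['wrist_force'],s['finger_gap'])
a=[cv2.cvtColor(manip.camera(n),cv2.COLOR_RGB2BGR) for n in("scene","side","wrist")]
x=cv2.resize(a[0][90:240,170:320],(400,400),interpolation=2);y=cv2.resize(a[1][90:240,270:420],(400,400),interpolation=2)
H=np.zeros((600,800,3),np.uint8);H[:400,:400]=x;H[:400,400:]=y;H[400:,:267]=cv2.resize(a[2],(267,200))
cv2.imwrite("pics/c4.png",H)
E
```

```text
[-0.356  0.457  1.414 -0.245  1.632 -2.153] [ 467.28453982 -204.65181129  185.07733203] [-3.14158035 -0.4349382  -2.88523321] [-0.43771599 -0.42115831 -2.43992403] 60.05991589006875
```

View pics/c4.png

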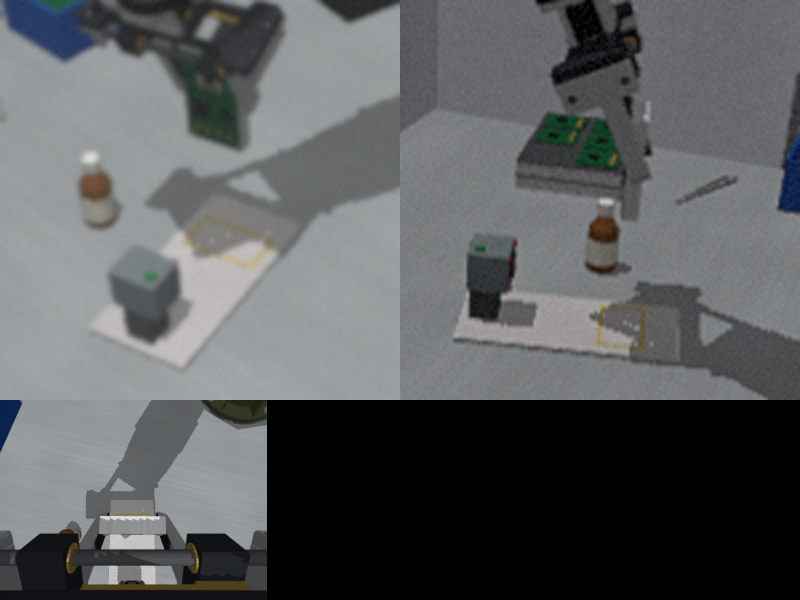

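The module hangs vertical with its green face toward the reader, above the outline. I'll lower it now.

servo_tool --pt "0 0 0 -1.4 -0.5 -20 0.5" --pt "0 0 0 0 0 -25 0.5" --pt "0 0 0 0 0 -25 0.5" --pt "0 0 0 0 0 -25 0.5" --pt "0 0 0 0 0 -20 0.5" --pt "0 0 0 0 0 -12 0.5" --pt "0 0 0 0 0 -3 0.5" --pt "0 0 0 0 0 0 0.5" --pt "0 0 0 0 0 0 0.5"

```text
clock: 10.58
eef_pos: [465.9, -206.0, 55.6]
eef_rot: [-3.141, -0.434, -2.886]
wrist_force: [-0.5, -0.1, -1.6]
finger_gap: 59.7
finger_force: 30.0
```

servo_tool --pt "0 0 0 0 0 -1 0.5" --pt "0 0 0 0 0 -1 0.5" --pt "0 0 0 0 0 0 0.5" --pt "0 0 0 0 0 0 0.5"

```text
clock: 11.08
eef_pos: [465.6, -205.9, 53.0]
eef_rot: [-3.141, -0.435, -2.886]
wrist_force: [1.5, -0.4, -2.7]
finger_gap: 59.6
finger_force: 30.0
```

```bash
python3 - <<'E'
from h import *
s=manip.read_state();print(s['eef_pos'],s['eef_rot'],s['wrist_force'],s['finger_gap'])
a=[cv2.cvtColor(manip.camera(n),cv2.COLOR_RGB2BGR) for n in("scene","side")]
x=cv2.resize(a[0][130:230,200:300],(400,400),interpolation=2);y=cv2.resize(a[1][130:230,290:390],(400,400),interpolation=2)
cv2.imwrite("pics/c5.png",np.hstack([x,y]))
E
```

```text
[ 465.61219583 -205.87014742   52.97402315] [-3.14120249 -0.43535511 -2.88566964] [ 1.46055613 -0.41684343 -2.70833916] 59.64770768504474
```

View pics/c5.png

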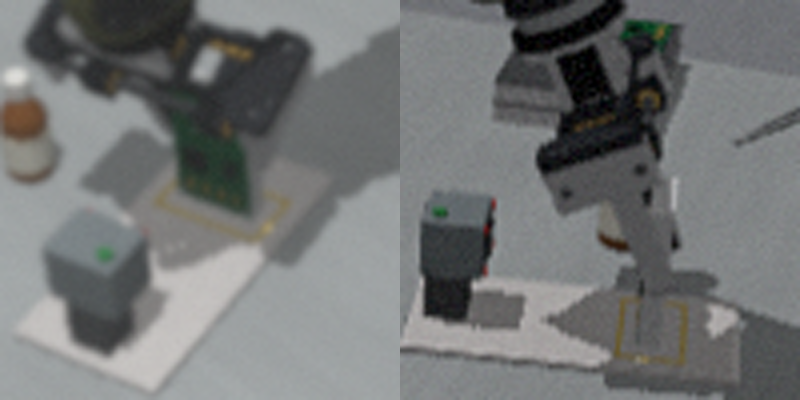

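The module sits just above the plate, inside the outline and vertical. I'll lower it in 1 mm steps until it touches.

servo_tool --pt "0 0 0 0 0 -1 0.5" --pt "0 0 0 0 0 0 0.5" --pt "0 0 0 0 0 0 0.5"

```text
clock: 11.55
eef_pos: [465.6, -205.9, 51.9]
eef_rot: [-3.141, -0.435, -2.886]
wrist_force: [0.9, 0.0, -2.7]
finger_gap: 59.8
finger_force: 30.0
```

servo_tool --pt "0 0 0 0 0 -1 0.5" --pt "0 0 0 0 0 0 0.5" --pt "0 0 0 0 0 0 0.5"

```text
clock: 11.92
eef_pos: [465.6, -205.9, 50.9]
eef_rot: [-3.141, -0.435, -2.886]
wrist_force: [-0.0, -0.5, -2.9]
finger_gap: 59.6
finger_force: 30.0
```

servo_tool --pt "0 0 0 0 0 -1 0.5" --pt "0 0 0 0 0 0 0.5" --pt "0 0 0 0 0 0 0.5"

```text
clock: 12.3
eef_pos: [465.6, -205.8, 49.9]
eef_rot: [-3.141, -0.435, -2.886]
wrist_force: [0.4, 0.8, -2.4]
finger_gap: 59.9
finger_force: 30.0
```

servo_tool --pt "0 0 0 0 0 -0.7 0.5" --pt "0 0 0 0 0 0 0.5" --pt "0 0 0 0 0 0 0.5"

```text
clock: 12.68
eef_pos: [465.6, -205.8, 49.2]
eef_rot: [-3.141, -0.435, -2.886]
wrist_force: [0.2, 0.4, -3.1]
finger_gap: 59.6
finger_force: 30.0
```

servo_tool --pt "0 0 0 0 0 -0.7 0.5" --pt "0 0 0 0 0 0 0.5" --pt "0 0 0 0 0 0 0.5"

```text
clock: 13.05
eef_pos: [465.7, -205.9, 48.9]
eef_rot: [-3.141, -0.435, -2.886]
wrist_force: [-0.6, 1.0, 5.2]
finger_gap: 59.7
finger_force: 30.0
```

servo_tool --pt "0 0 0 0 0 -0.7 0.5" --pt "0 0 0 0 0 0 0.5" --pt "0 0 0 0 0 0 0.5"

```text
clock: 13.42
eef_pos: [465.7, -205.9, 48.9]
eef_rot: [-3.141, -0.435, -2.886]
wrist_force: [-2.7, 1.7, 13.3]
finger_gap: 59.9
finger_force: 30.0
```

Contact at about z 48.9. I'll ease off the load, open the fingers slowly, and back out along the tool axis.

servo_tool --pt "0 0 0 0 0 0.8 0.5" --pt "0 0 0 0 0 0 0.5" --pt "0 0 0 0 0 0 0.33" --pt "0 0 0 0 0 0 0.3" --pt "0 0 0 0 0 0 0.2" --pt "0 0 0 0 0 0 0.1" --pt "0 0 0 0 0 0 0" --pt "0 0 0 0 0 0 0" --pt "0 0 0 0 0 0 0" --pt "0 0 0 0 0 0 0" --grip_force 10

```text
clock: 14.68
eef_pos: [465.6, -205.8, 48.6]
eef_rot: [-3.141, -0.435, -2.886]
wrist_force: [0.8, -0.3, 0.6]
finger_gap: 94.1
finger_force: 0.0
```

servo_tool --pt "0 0 0 3 0.8 6.8 0" --pt "0 0 0 6.1 1.6 13.6 0" --pt "0 0 0 6.1 1.6 13.6 0" --pt "0 0 0 6.1 1.6 13.6 0" --pt "0 0 0 6.1 1.6 13.6 0" --pt "0 0 0 6.1 1.6 13.6 0" --pt "0 0 0 6.1 1.6 13.6 0" --pt "0 0 0 6.1 1.6 13.6 0" --pt "0 0 0 6.1 1.6 13.6 0" --pt "0 0 0 0 0 20 0" --pt "0 0 0 0 0 0 0" --pt "0 0 0 0 0 0 0"

```text
clock: 16.18
eef_pos: [517.1, -192.3, 183.9]
eef_rot: [-3.142, -0.436, -2.886]
wrist_force: [-0.2, 0.6, -0.6]
finger_gap: 94.4
finger_force: 0.0
```

```bash
python3 - <<'E'
from h import *
s=manip.read_state();print(s['eef_pos'],s['eef_rot'],np.round(s['joints'],2)); T=toolT()
ims={n:cv2.cvtColor(manip.camera(n),cv2.COLOR_RGB2BGR) for n in("scene","side","wrist")}
st=[474.6,-202.9,.256];Rs=R.from_euler('z',st[2]).as_matrix()
P=(Rs@np.array([[a,b,106] for a in(-8,8) for b in(-30,30)],float).T).T+[st[0],st[1],0]
out=[]
for n,im in ims.items():
    q=proj(P,cam(n,T));print(n,q.round(1).tolist())
    x,y=q.mean(0).astype(int);x=max(50,min(510,x));y=max(40,min(370,y))
    c=im[y-40:y+50,x-45:x+45]
    out.append(cv2.resize(c,(266,266),interpolation=2)); print(x-45,y-40)
wz=cv2.resize(ims["wrist"],(444,333));H=np.zeros((600,800,3),np.uint8);H[:266,:798]=np.hstack(out);H[267:600,:444]=wz
cv2.imwrite("pics/c6.png",H)
E
```

```text
[ 517.12949389 -192.26269426  183.93732513] [-3.14153617 -0.43577494 -2.88565916] [-0.31  0.56  1.27 -0.23  1.69 -2.12]
scene [[244.6, 147.7], [264.0, 154.5], [241.3, 151.0], [260.8, 157.9]]
207 112
side [[357.9, 176.2], [357.2, 185.9], [352.0, 175.7], [351.0, 185.3]]
309 140
wrist [[243.8, 191.9], [311.0, 192.0], [243.4, 209.6], [311.3, 209.6]]
232 160
```

View pics/c6.png

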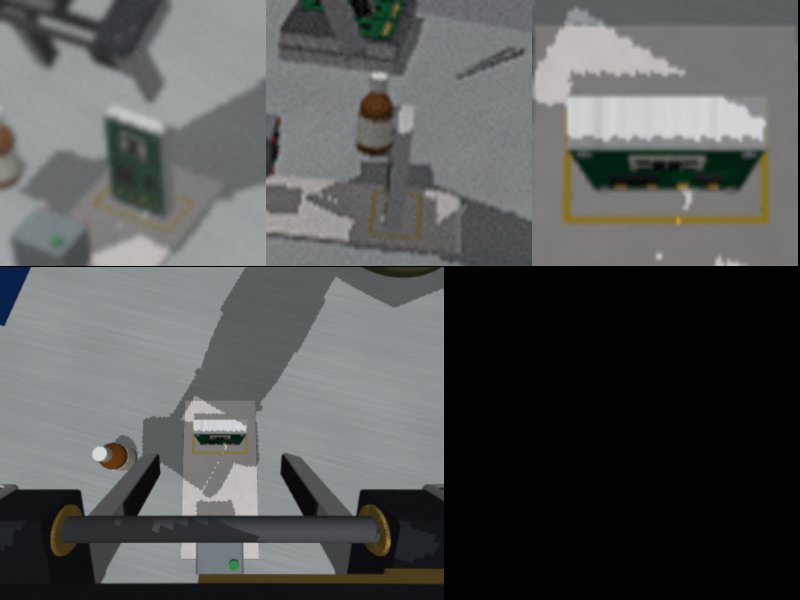

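Judging from the wrist view, the module stands free in the outline: its top-face corners at (244,193) to (311,211) are within 1 px of where a perfectly placed module would appear. Next I'll lift away, turn the tool upright, close the fingers and locate the button from above.

servo_tool --pt "0 0 0 0 0 20 0" --pt "0 0 0 0 0 20 0" --pt "1.6 -6.05 0 5 16 0 0" --pt "1.6 -6.05 0 8 26 0 0.3" --pt "1.6 -6.05 0 10 26 0 0.6" --pt "1.6 -6.05 0 10 26 0 1" --pt "0 0 0 10 27 0 1" --pt "0 0 0 10 27 0 1" --pt "0 0 0 10 27 0 1" --pt "0 0 0 10 27 0 1" --pt "0 0 0 0 0 0 1" --pt "0 0 0 0 0 0 1" --pt "0 0 0 0 0 0 1"

```text
clock: 17.95
eef_pos: [590.2, 8.9, 224.2]
eef_rot: [3.141, 0.001, -2.886]
wrist_force: [-0.0, -0.1, -0.2]
finger_gap: 1.0
finger_force: 0.0
```

```bash
python3 - <<'E'
from h import *
s=manip.read_state();print(s['eef_pos'],s['eef_rot'],s['finger_gap']); T=toolT()
im=manip.camera("wrist")
def red(im,box=None):
    h=cv2.cvtColor(im,cv2.COLOR_RGB2HSV);m=(((h[...,0]<8)|(h[...,0]>172))&(h[...,1]>150)&(h[...,2]>60)).astype(np.uint8)
    n,l,st,c=cv2.connectedComponentsWithStats(m)
    return [(st[i].tolist(),c[i].round(1).tolist()) for i in range(1,n) if st[i][4]>15]
W=cam("wrist",T);r=red(im);print(r,proj([[670,10,22]],W))
for st,c in r: print(ray(c,22,W))
E
```

```text
[590.18391571   8.89213823 224.23795526] [ 3.14091796e+00  1.34813407e-03 -2.88633343e+00] 1.0415846742357924
[([119, 146, 7, 3, 16], [121.8, 146.7]), ([246, 230, 22, 24, 257], [253.8, 239.6])] [[262.18967488 242.37246193]]
[ 593.36206976 -182.74216628   22.        ]
[669.01677653  -1.50327839  22.        ]
```

```bash
python3 - <<'E'
from h import *
T=toolT();im=manip.camera("wrist");W=cam("wrist",T)
c=im[215:270,230:290].astype(int);m=((c[...,0]>1.5*c[...,1]+5)&(c[...,0]>1.5*c[...,2]+5)).astype(np.uint8)
n,l,st,ce=cv2.connectedComponentsWithStats(m);i=1+st[1:,4].argmax();print(st[i],ce[i]+[230,215])
print('\n'.join(''.join('#' if v else '.' for v in r) for r in (l==i)))
k=st[i];mid=(230+k[0]+k[2]/2-.5,215+k[1]+k[3]/2-.5);print(mid,ray(mid,22,W),ray(ce[i]+[230,215],22,W))
E
```

```text
[ 15  14  23  25 300] [253.93333333 239.28333333]
............................................................
............................................................
............................................................
............................................................
............................................................
............................................................
............................................................
............................................................
............................................................
............................................................
............................................................
............................................................
............................................................
............................................................
..........................##................................
.......................##########...........................
.....................##############.........................
.............
[... 1725 characters left out ...]
..............................
............................................................
............................................................
............................................................
............................................................
............................................................
............................................................
............................................................
............................................................
............................................................
(np.float64(256.0), np.float64(241.0)) [670.26642974   1.76286166  22.        ] [668.62813923  -1.40428443  22.        ]
```

servo_tool --pt "0 0 0 -25 0 0 1" --pt "0 0 0 -25 0 0 1" --pt "0 0 0 -20 0 0 1" --pt "0 0 0 0 0 0 1" --pt "0 0 0 0 0 0 1"

```text
clock: 18.68
eef_pos: [521.0, 9.5, 224.4]
eef_rot: [3.141, 0.002, -2.886]
wrist_force: [0.6, -0.2, 0.2]
finger_gap: 0.7
finger_force: 0.0
```

```bash
python3 - <<'E'
from h import *
T=toolT();
for n in("wrist","scene","side"):
    W=cam(n,T);im=manip.camera(n)
    x,y=proj([[671,4,22]],W)[0].astype(int)-30
    c=im[y:y+60,x:x+60].astype(int);m=((c[...,0]>1.5*c[...,1]+5)&(c[...,0]>1.5*c[...,2]+5)).astype(np.uint8)
    k_,l,st,ce=cv2.connectedComponentsWithStats(m);i=1+st[1:,4].argmax();k=st[i]
    if n=="wrist": print('\n'.join(''.join('#' if v else '.' for v in r) for r in (l==i)[k[1]:k[1]+k[3]]))
    mid=(x+k[0]+k[2]/2-.5,y+k[1]+k[3]/2-.5);print(n,k,mid,ray(mid,22,W),ray(ce[i]+[x,y],22,W))
E
```

```text
............................#######.........................
..........................#########.........................
........................###########.........................
.......................############.........................
.......................############.........................
.......................############.........................
wrist [23 18 12  6 63] (np.float64(242.5), np.float64(277.5)) [656.81518004  -2.7503847   22.        ] [657.01990438  -1.90152136  22.        ]
scene [ 23  26  15  13 153] (np.float64(254.0), np.float64(261.0)) [675.22977779   7.74087096  22.        ] [674.81707529   7.06399804  22.        ]
side [ 25  28  13  10 104] (np.float64(254.0), np.float64(228.5)) [666.16437161   9.99296379  22.        ] [667.93622344   9.30482947  22.        ]
```

servo_tool --pt "0 0 0 30 0 0 1" --pt "0 0 0 30 0 0 1" --pt "0 0 0 30 0 0 1" --pt "0 0 0 30 0 0 1" --pt "0 0 0 0 0 0 1" --pt "0 0 0 0 0 0 1"

```text
clock: 19.58
eef_pos: [640.0, 9.8, 223.8]
eef_rot: [3.141, 0.001, -2.885]
wrist_force: [-0.1, 0.0, 0.1]
finger_gap: 0.3
finger_force: 0.0
```

```bash
python3 - <<'E'
from h import *
T=toolT();n="wrist"
W=cam(n,T);im=manip.camera(n)
x,y=proj([[671,4,22]],W)[0].astype(int)-30
c=im[y:y+60,x:x+60].astype(int);m=((c[...,0]>1.5*c[...,1]+5)&(c[...,0]>1.5*c[...,2]+5)).astype(np.uint8)
k_,l,st,ce=cv2.connectedComponentsWithStats(m);i=1+st[1:,4].argmax();k=st[i]
print('\n'.join(''.join('#' if v else '.' for v in r) for r in (l==i)[k[1]:k[1]+k[3]]))
mid=(x+k[0]+k[2]/2-.5,y+k[1]+k[3]/2-.5);print(n,k,mid,ray(mid,22,W),ray(ce[i]+[x,y],22,W))
s=manip.read_state();print(s['eef_pos'])
E
```

```text
...........................#######..........................
.........................###########........................
.......................###############......................
......................#################.....................
.....................###################....................
....................#####################...................
....................######################..................
...................#######################..................
...................########################.................
..................#########################.................
..................#########################.................
..................#########################.................
..................#########################.................
.................###########################................
..................##########################................
..................##########################................
..................#########################.................
..................#########################.................
..................#########################.................
...................#######################..................
....................######################..................
....................#####################...................
.....................###################....................
......................#################.....................
.......................###############......................
.........................###########........................
...........................######...........................
wrist [ 17  18  27  27 547] (np.float64(266.0), np.float64(207.0)) [671.9613149   4.0762482  22.       ] [671.91625457   4.20083339  22.        ]
[639.9140886    9.77251593 224.20595838]
```

servo_tool --pt "0 0 0 16 -2.8 0 1" --pt "0 0 0 16 -2.8 0 1" --pt "0 0 0 0 0 -30 1" --pt "0 0 0 0 0 -40 1" --pt "0 0 0 0 0 -40 1" --pt "0 0 0 0 0 -40 1" --pt "0 0 0 0 0 -30 1" --pt "0 0 0 0 0 -18 1" --pt "0 0 0 0 0 0 1" --pt "0 0 0 0 0 0 1"

```text
clock: 20.88
eef_pos: [673.1, 4.1, 27.9]
eef_rot: [3.141, 0.004, -2.885]
wrist_force: [0.7, -0.0, -0.2]
finger_gap: 0.7
finger_force: 0.0
```

servo_tool --pt "0 0 0 0 0 -3 1" --pt "0 0 0 0 0 -3 1" --pt "0 0 0 0 0 -2 1" --pt "0 0 0 0 0 0 1" --pt "0 0 0 0 0 0 1"

```text
clock: 21.5
eef_pos: [672.8, 4.2, 18.6]
eef_rot: [3.141, 0.002, -2.885]
wrist_force: [1.8, 0.1, 3.0]
finger_gap: 0.6
finger_force: 1.7
```

servo_tool --pt "0 0 0 0 0 -1.5 1" --pt "0 0 0 0 0 -1 1" --pt "0 0 0 0 0 0 1" --pt "0 0 0 0 0 0 1"

```text
clock: 22.0
eef_pos: [672.8, 4.2, 16.3]
eef_rot: [3.141, 0.002, -2.885]
wrist_force: [2.3, 0.5, 7.1]
finger_gap: 0.7
finger_force: 3.6
```

servo_tool --pt "0 0 0 0 0 -1 1" --pt "0 0 0 0 0 0 1" --pt "0 0 0 0 0 0 1"

```text
clock: 22.38
eef_pos: [672.9, 4.1, 16.1]
eef_rot: [3.141, 0.003, -2.885]
wrist_force: [-1.1, 0.7, 14.7]
finger_gap: 0.6
finger_force: 7.2
```

The button is on its hard stop: z no longer drops and the force has jumped to 15 N. I'll release it and retreat.

servo_tool --pt "0 0 0 0 0 3 1" --pt "0 0 0 0 0 8 1" --pt "0 0 0 0 0 25 1" --pt "0 0 0 0 0 40 1" --pt "0 0 0 0 0 40 1" --pt "0 0 0 0 0 40 1" --pt "0 0 0 -32 5 49 1" --pt "0 0 0 0 0 0 1" --pt "0 0 0 0 0 0 1" --pt "0 0 0 0 0 0 1" --pt "0 0 0 0 0 0 1"

```text
clock: 23.75
eef_pos: [640.3, 9.1, 218.5]
eef_rot: [3.14, -0.0, -2.885]
wrist_force: [1.1, -0.1, 0.2]
finger_gap: 0.5
finger_force: 0.0
```

```bash
python3 - <<'E'
from h import *
S=cam("scene");b=manip.camera("scene").astype(int);a=cv2.cvtColor(cv2.imread("pics/scene0.png"),cv2.COLOR_BGR2RGB).astype(int)
# module region: green pixel extents; bottle and jar change vs start
c=b[135:195,225:285];g=(c[...,1]>1.3*c[...,0])&(c[...,1]>1.2*c[...,2]);ys,xs=np.nonzero(g);print("green",xs.min()+225,xs.max()+225,ys.min()+135,ys.max()+135,g.sum())
Rs=R.from_euler('z',.256).as_matrix();print(proj((Rs@np.array([[8,y,z] for y in(-30,30) for z in(6,106)],float).T).T+[474.6,-202.9,0],S).round(1).tolist())
for n,(x,y) in dict(bottle=(206,162),jar=(386,325),button=(255,262)).items(): print(n,abs(a-b)[y-12:y+12,x-10:x+10].mean().round(1))
s=manip.read_state();print(s['clock'],s['wrist_force'],s['eef_pos'])
manip.sign_off()
E
```

```text
green 225 250 162 194 42
[[244.0, 179.4], [241.3, 151.0], [262.6, 186.4], [260.8, 157.9]]
bottle 11.3
jar 11.2
button 10.0
23.8 [ 0.20978141 -0.07776225  0.28869391] [640.33336039   9.08300603 218.71917611]
the job is handed in; nothing more can be done
```

The job is handed in at 23.8 s: the module stood free and centred in the outline when I checked after letting go, and the button was pressed to its stop and released. The final scene-camera check was inconclusive (it found only 42 green pixels), so the module still standing after the press is unconfirmed, and I never saw a verdict.

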